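# Press a capacitor into the sprung cradle of its test stand and hold it

### The arm

A 6-joint arm with a two-finger parallel gripper is mounted at the origin on a cart in front of the work surface, level with it; the furniture and walls round the work are solid. World frame = base frame: x ahead of the robot, y to its left, z up, the work surface at z = 0. Lengths are in m, angles in rad, forces in N, time in s.
With the tool pointing down it reaches from about 0.225 to 0.875 m from the base axis. Payload 3.4 kg.
Tool frame: the origin (TCP) lies at the very end of the fingers, on their centre line; the grasp point (between the pads) lies behind it (manip.grasp_offset is the z of the grasp point in the tool frame, in m); z points along the fingers, y is the line along which they close (so a half turn about z gives the same grasp; the last joint's range is limited). The gripper opens to 85 mm and grips with 20 to 120 N. Pads are 22 mm wide; open, the fingers measure 114 mm over their backs; the gripper's body (76 mm by 85 mm) begins 54 mm behind the grasp point. The pads swing forward as they close: fully open they stand 13 mm farther back than shut.
Start: joints at [1.12, 0.276, 1.505, -0, 1.361, -0.121], TCP at [0.186, 0.544, 0.231] pointing down, gripper open.
Joint ranges: [-2.89, 2.89], [-0.75, 2.08], [0.22, 2.7], [-1.18, 4.32], [0.11, 2.71], [-2.7, 2.7]. Speed limits (rad/s): [2.57, 2.57, 3.14, 3.14, 3.14, 3.14].

### API

Orientations are given as a unit quaternion [w, x, y, z].
In Python, from rig import manip gives the robot as it stands.
- The arm moves only by the shell command python3 -m pendant 'ROWS' [FORCE]. ROWS is JSON, a list of rows, each an object of numbers: "dx", "dy", "dz": the shift along the tool's x, y, z in m; "rx", "ry", "rz": the turn, a rotation vector about the tool's x, y, z in degrees; "hand": the finger opening in m, from 0 to 0.0854. In form: [{"dx": .., "dy": .., "dz": .., "rx": .., "ry": .., "rz": .., "hand": ..}, ...]. A call has 1 to 12 rows; each row shifts and turns the commanded pose from where the row before left it, along the tool's axes as they then stand; what a row does not reach is not made up. A row lasts 1/12 s, in which the tool goes at most 41.7 mm and 7.16 degrees, less where a joint would pass 70% of its speed; a pose out of reach is approached as far as the arm can. A call is refused whole if a number of a shift passes 0.0417 or a number of a turn 7.16, either way. A call with a gripper value outside its range is refused whole. The fingers move at their own pace and stop on an object; FORCE is the grip in N (left out, the last holds). Time passes only in rows, so rows that do not move let the fingers close. It gives the time, the measured TCP pose, the force, the opening and the grip force at its end, in the units of the state.
- manip.get_state(): the state, without advancing time (a new reading comes with each control period).
- manip.get_image(name): name is "side" or "top"; returns a dict with "frame" (384x512x3 uint8, red, green, blue), "fx", "fy", "cx", "cy" (pixels), "position" and "attitude" of the camera in the world. Camera axes: x right, y up, looking along -z (the intrinsics and any distortion apply to the point x, -y, -z); pixel columns grow to the right and rows downward; lengths in m; the calibration is good to about 2 mm. A picture is of the moment at which its call begins. There is no depth.
- manip.sign_off(): hands the job in; it is judged then, once.
The state is a dict: "clock": time; "qpos": joint angles; "qd": joint speeds; "effort": joint torques, N m; "position": TCP position; "ee_rot": TCP orientation; "contact_force": force on the tool from outside, world axes, zero at the start; "moment": the same for the moment, N m; "width": finger opening in m; "gripper_force": force on a finger pad.
Only numpy, scipy, OpenCV 4.12 (cv2) and the standard library are available. Lean on these libraries where they do the work, as an engineer would, in place of code of your own. Each camera call takes 0.05 s, during which the arm holds its last target. There are 200 camera calls.

### The job

Swing the transport brace of the capacitor test stand aside until it snaps over against its end stop. Then stand the tall round can capacitor upright in the stand's sprung ring cradle, press it fully down onto the stop and keep it pressed: the program finishes with the robot still holding the capacitor down, the brace still out at its stop. Leave the other parts on the bench where they are.

Things in the scene. Friction and masses are not known exactly. Their poses are not given: they have to be found in the camera images.
- test_stand: Capacitor test stand, fixed to the bench: aluminium plate 155 x 112 x 12 mm with the cradle, a coil spring, guide rods (tops 59 mm above the bench) and a pivot post. Origin on the bench directly under the cradle's axis; its +x points from the cradle to the pivot post (75 mm away), z up. The plate reaches from x = -65 to +90 mm. The stand's yaw varies by about 0.2 rad.
- cradle (a joint): How far the sprung cradle is pressed down, m: 0 = up, 0.018 = on its stop. Spring: about 4.5 N to start moving, 13.5 N to reach the stop (less the weight of what stands in it). It rises again if let go.
- cradle_seat (a point): Centre of the cradle's flat inner floor, moves with it; 44 mm above the bench when up, 26 mm when fully down. The grey cradle is an open round cup: bore 58 mm, widening to 68 mm at the rim, rim 22 mm above this point, outside 74 mm across at the rim; three guide lugs reach 52 mm from its axis at the level of the floor.
- brace (a joint): Angle of the brace, rad: 0 = across over the cradle (blocks it), 1.6 = end stop; grows counterclockwise seen from above (the knob goes from the robot side of the cradle to the right). Starts at 0 to 0.25. It turns easily to about 1.0 rad, then a ball detent resists (about 0.15 N m) until about 1.38 rad; past that it snaps on to the end stop and stays.
- brace_hinge (a point): Fixed point on the brace's vertical pivot axis, 90 mm above the bench. Nothing at the pivot is higher.
- brace_knob (a point): Top centre of the upright round black knob on the free end of the brace: 16 mm diameter, grip 36 mm high, top 125 mm above the bench, 135 mm from the pivot axis. The flat steel bar under it (16 mm wide) lies 79 to 89 mm above the bench.
- capacitor: Upright round can capacitor, 51 mm diameter, body 81 mm high, two screw terminals on top to 90 mm; 0.13 to 0.27 kg. Starts standing on the bench, left of the stand or at its front right. Origin at the centre of its underside, z up along the can.
- spool: Solder spool standing on its flange, 54 mm diameter, 40 mm high; origin at the centre of its underside. Not to be moved.
- tee: Small white tee fitting lying in front of the stand, 36 x 39 x 14 mm; origin at the centre of its underside. Not to be moved.
- choke: Toroid choke lying flat, 57 mm diameter, 21 mm high; origin at the centre of its underside. Not to be moved.
- film_cap: Grey box-shaped film capacitor, 30 x 57 x 41 mm; origin at the centre of its underside. Not to be moved.
- sink: Finned heat sink, 60 x 90 x 30 mm, beyond the stand; origin at the centre of its underside. Not to be moved.
Not all that is in view belongs to the job. Of the things that look like the capacitor, take the one that is farthest to the robot's right at the start.

How it is judged:
On the way, in this order (a step that is already met when the one before it is completed fails the run):
1. the brace is swung out and has snapped to its end stop (value of joint brace above 1.5 rad), for 0.2 s.
2. the capacitor stands in the cradle and the cradle is pressed down to its stop (horizontal distance between capacitor and cradle_seat below 0.007 m and z of capacitor in the frame of cradle_seat between -0.004 and 0.004 m and angle between capacitor's own z axis and vertical below 0.1 rad and value of joint cradle above 0.0155 m and value of joint brace above 1.5 rad), for 0.3 s.
At the end, for the whole second after the job is handed in: Through the last second the robot keeps the capacitor pressed down: upright within 0.1 rad, centred in the cradle within 7 mm, on its floor within 4 mm, cradle down at least 15.5 of 18 mm, robot touching it (over 3 N), over 5 N on the cradle, at rest; brace beyond 1.5 rad (all of step 2 and contact force between capacitor and cradle above 5 N and contact force between any of the fingers, the arm and capacitor above 3 N and linear speed of capacitor below 0.03 m/s); the arm keeps its last pose, push and grip.
It fails at once if the solder spool is shifted by more than 30 mm (distance of spool from where it was at the start of the episode above 0.03 m).
It fails at once if the small tee fitting is shifted by more than 30 mm (distance of tee from where it was at the start of the episode above 0.03 m).
It fails at once if the toroid choke is shifted by more than 30 mm (distance of choke from where it was at the start of the episode above 0.03 m).
It fails at once if the box-shaped film capacitor is shifted by more than 30 mm (distance of film_cap from where it was at the start of the episode above 0.03 m).
It fails at once if the heat sink is shifted by more than 30 mm (distance of sink from where it was at the start of the episode above 0.03 m).
It also fails if it takes over 58 s, if anything falls off the work surface, if the arm or the gripper's body presses on something with over 40 N, if the wrist force passes 120 N, or if a joint passes its speed limit or range.

## Working session

There is one attempt and no reset: what is moved stays moved. The work goes in short steps, Python scripts to look and compute and a shell command to move; the robot and the scene stay as the last step left them, time stands still between calls to the robot, and variables do not carry over. Pictures are saved under pics/ and viewed, at most 10 in all, crops included, and the job is handed in when it is done.

```bash
mkdir -p pics; python3 - <<'E'
from rig import manip
import cv2,json
for n in("top","side"):
    d=manip.get_image(n); f=d.pop("frame"); cv2.imwrite(f"pics/{n}0.png",f[:,:,::-1]); print(n,d)
print(manip.get_state(),manip.grasp_offset)
E
ls
```

```text
top {'fx': 459.2536487300782, 'fy': 459.2536487300782, 'cx': 258.7955058045466, 'cy': 188.142563121621, 'position': array([ 0.45144309, -0.11480334,  1.07845846]), 'attitude': array([-0.70303744, -0.03215274,  0.03380437,  0.7096209 ])}
side {'fx': 431.0418252633241, 'fy': 431.0418252633241, 'cx': 248.5138221386591, 'cy': 192.30723568345135, 'position': array([ 0.47598974, -0.98232986,  0.80265105]), 'attitude': array([ 0.90012026,  0.43429338, -0.01717779, -0.02962608])}
{'clock': 0.1, 'qpos': array([ 1.11999994e+00,  2.76552025e-01,  1.50600791e+00, -2.31006855e-05,
        1.36072889e+00, -1.21031131e-01]), 'qd': array([-0.00056681,  0.00100108, -0.00103382, -0.00128519,  0.00035938,
       -0.00215548]), 'effort': array([ 8.47079664e-04, -4.17700589e+01, -2.46404475e+01, -2.30271507e-04,
        5.74234888e-03,  1.16561046e-05]), 'position': array([0.18601604, 0.54357216, 0.23051412]), 'ee_rot': array([-2.28354004e-04,  1.64134109e-01,  9.86437669e-01, -8.16844830e-04]), 'contact_force': array([ 0.79033655, -0.47531171,  0.45747233]), 'moment': array([-0.03017452, -0.01209853, -0.02887565]), 'gripper_force': 0.0, 'width': 0.08565059141957326} -0.0187
pics
```

View pics/top0.png

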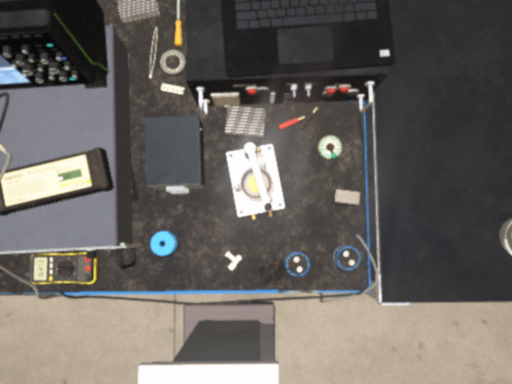

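View pics/side0.png

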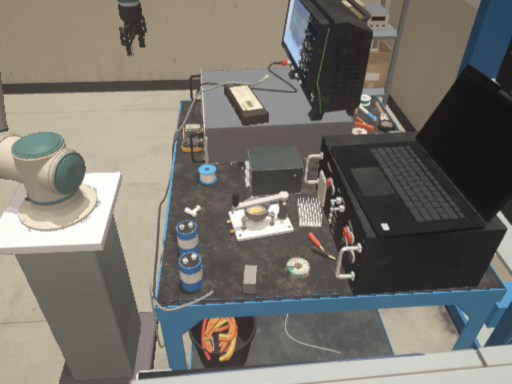

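The arm is out of view on the left. In the top view, two can capacitors match the description, at (297,264) and (347,258). Image right is the robot's right (-y), so I'll take the one at (347,258). The stand's cradle is near (257,183), the pivot near (250,148) and the knob near (268,207). I'll confirm this in an enlarged crop.

```bash
cat > h.py <<'E'
import numpy as np,cv2
from rig import manip
from scipy.spatial.transform import Rotation as R
def cam(n):
    d=manip.get_image(n); d["R"]=R.from_quat(d["attitude"],scalar_first=True).as_matrix(); return d
def w(d,u,v,z):
    r=d["R"]@np.array([(u-d["cx"])/d["fx"],-(v-d["cy"])/d["fy"],-1]); p=d["position"]
    return p+r*(z-p[2])/r[2]
def px(d,P):
    c=d["R"].T@(np.array(P)-d["position"]); return np.array([d["cx"]-d["fx"]*c[0]/c[2],d["cy"]+d["fy"]*c[1]/c[2]])
def crop(d,u0,v0,wd,hg,s,name):
    f=d["frame"][v0:v0+hg,u0:u0+wd,::-1]; cv2.imwrite("pics/"+name,cv2.resize(f,None,fx=s,fy=s,interpolation=cv2.INTER_CUBIC))
E
python3 - <<'E'
from h import *
d=cam("top"); crop(d,215,130,160,150,4,"topc.png")
E
```

```text
(no output)
```

View pics/topc.png

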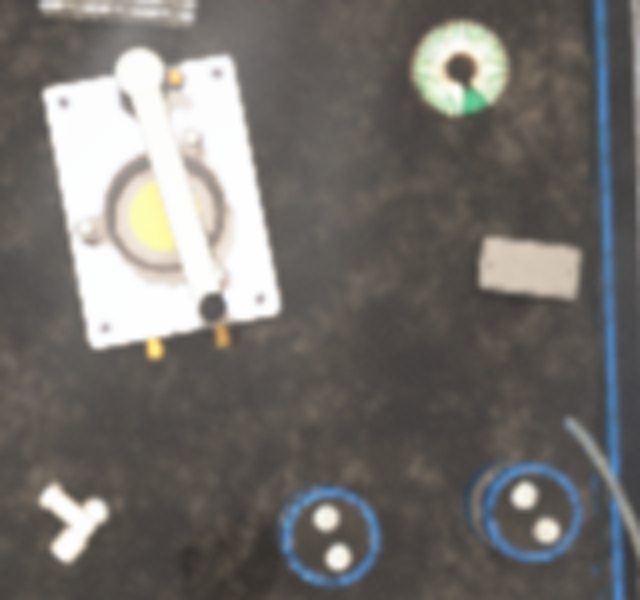

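The crop shows the right-hand can with its blue rim at crop (532,512), the left can at (330,535), and the knob at (212,306). The pivot cap is at (138,73), the cradle rim at (165,212), and the plate corners are visible. The right-hand can is farthest to -y, so it is the target.

```bash
python3 - <<'E'
from h import *
d=cam("top"); np.set_printoptions(precision=4,suppress=True)
g=lambda u,v,z:w(d,(u+.5)/4-.5+215,(v+.5)/4-.5+130,z)
c=np.array([g(*q,.012) for q in((43,90),(230,57),(280,312),(92,348))])
print("sides",np.linalg.norm(np.roll(c,-1,0)-c,axis=1))
a=(c[0]+c[1]-c[2]-c[3])[:2]+0; b=(c[0]+c[3]-c[1]-c[2])[:2]
yaw=np.arctan2(a[1],a[0]); yaw2=np.arctan2(b[1],b[0])-np.pi/2; print("yaw",yaw,yaw2)
y=(yaw+yaw2)/2; ex=np.array([np.cos(y),np.sin(y)])
o=c.mean(0)[:2]-.0125*ex; print("origin from plate",o,"pivot",o+.075*ex)
print("rim",g(165,212,.066),"hinge",g(138,73,.09))
k=g(212,306,.125); print("knob",k)
h=g(138,73,.09); v=(k-h)[:2]; print("len",np.linalg.norm(v),"brace",np.arctan2(v[1],v[0])-(y+np.pi))
print("cap",g(532,512,.081),"other",g(330,535,.081))
print("spool",w(d,163,244,.04),"tee",w(d,233,260,.014),"film",g(530,268,.041),"choke",g(460,68,.021),"sink",w(d,245,120,.03))
# refine caps: blue rim
hsv=cv2.cvtColor(d["frame"],cv2.COLOR_RGB2HSV); m=cv2.inRange(hsv,(95,110,60),(125,255,255))
for (u,v) in((297,264),(347,258)):
    s=np.zeros_like(m); s[v-16:v+17,u-15:u+14]=m[v-16:v+17,u-15:u+14]
    p=cv2.findNonZero(s); e=cv2.minEnclosingCircle(p); (eu,ev)=e[0]; print(e,w(d,eu,ev,.081), cv2.fitEllipse(cv2.convexHull(p)))
s=cam("side"); print([px(s,np.r_[g(*q,.081)[:2],.09]) for q in((532,512),(330,535))],px(s,np.r_[k[:2],.125]))
crop(s,165,160,160,140,4,"sidec.png")
E
```

```text
sides [0.1116 0.1528 0.1111 0.1541]
yaw 0.18089621751271812 0.1737776131702664
origin from plate [ 0.5585 -0.1111] pivot [ 0.6323 -0.0979]
rim [ 0.5585 -0.1113  0.066 ] hinge [ 0.6323 -0.0973  0.09  ]
knob [ 0.503  -0.1354  0.125 ]
len 0.13481305020222756 brace -6.173693078860298
cap [ 0.3929 -0.3073  0.081 ] other [ 0.3817 -0.1984  0.081 ]
spool [0.4247 0.0985 0.04  ] tee [ 0.386 -0.057  0.014] film [ 0.5274 -0.3176  0.041 ] choke [ 0.6461 -0.2839  0.021 ] sink [ 0.709  -0.0871  0.03  ]
((297.1524353027344, 263.9603576660156), 12.152612686157227) [ 0.3804 -0.1984  0.081 ] ((297.18634033203125, 263.8669128417969), (23.588699340820312, 24.12482261657715), 143.33396911621094)
((347.1428527832031, 257.71429443359375), 11.926739692687988) [ 0.3927 -0.3062  0.081 ] ((347.2409973144531, 257.5933837890625), (23.057636260986328, 23.66695785522461), 131.44009399414062)
[array([189.2825, 255.6303]), array([186.405 , 222.9636])] [234.8374 193.7094]
```

View pics/sidec.png

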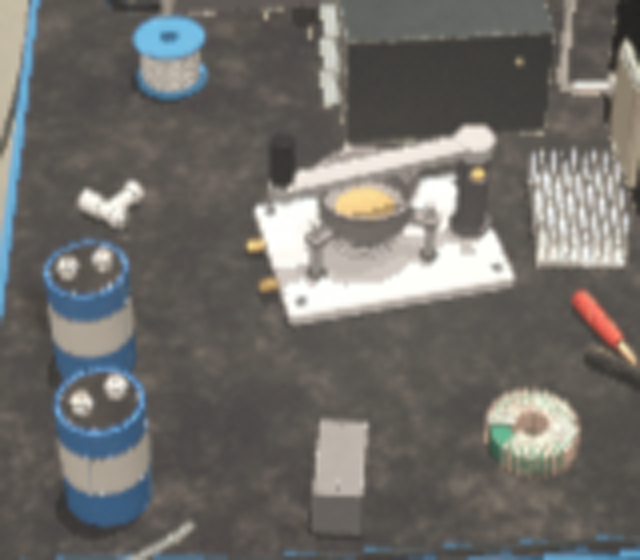

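Top and side views agree: yaw 0.177, cradle (0.5585,-0.111), brace at about 0.11 rad. To swing the brace I'll cage the knob loosely between the fingers and carry it along the arc. First I need a planner that prints the rows.

```bash
cat >> h.py <<'E'
def pose(psi): # tool down, tool y at world angle psi
    return R.from_matrix(np.array([[-np.sin(psi),np.cos(psi),0],[np.cos(psi),np.sin(psi),0],[0,0,-1]]))
def rows(way,start=None):
    """way: list of (x,y,z,psi,n); prints rows with rounded numbers, feeding rounding back"""
    s=manip.get_state(); p=s["position"].copy(); q=R.from_quat(s["ee_rot"],scalar_first=True)
    if start: p=np.array(start[:3]); q=pose(start[3])
    yv=q.as_matrix()[:,1]; psi=np.arctan2(yv[1],yv[0]); psi+=2*np.pi*round((way[0][3]-psi)/(2*np.pi)); p0=p.copy(); out=[]
    for x,y,z,ps,n in way:
        for i in range(1,n+1):
            t=p0+(np.array([x,y,z])-p0)*i/n; a=psi+(ps-psi)*i/n
            dl=np.round(q.inv().apply(t-p),3 if abs(t-p).max()>.01 else 4); rv=np.round(np.degrees((q.inv()*pose(a)).as_rotvec()),1)
            r={k:float(v) for k,v in zip(("dx","dy","dz","rx","ry","rz"),(*dl,*rv)) if v}
            out.append(r); p=p+q.apply(dl); q=q*R.from_rotvec(rv,degrees=True)
        p0=np.array([x,y,z]); psi=ps
    import json
    for i in range(0,len(out),12): print(json.dumps(out[i:i+12]))
E
python3 - <<'E'
from h import *
rows([(.503,-.1354,.20,-1.284,26)])
E
```

```text
[{"dx": -0.02, "dy": -0.021, "dz": 0.001, "rz": 5.6}, {"dx": -0.022, "dy": -0.018, "dz": 0.001, "rz": 5.5}, {"dx": -0.024, "dy": -0.017, "dz": 0.002, "rz": 5.6}, {"dx": -0.025, "dy": -0.014, "dz": 0.001, "rz": 5.6}, {"dx": -0.026, "dy": -0.012, "dz": 0.001, "rz": 5.5}, {"dx": -0.027, "dy": -0.009, "dz": 0.001, "rz": 5.6}, {"dx": -0.029, "dy": -0.006, "dz": 0.001, "rz": 5.6}, {"dx": -0.028, "dy": -0.004, "dz": 0.002, "rz": 5.5}, {"dx": -0.029, "dy": -0.001, "dz": 0.001, "rz": 5.6}, {"dx": -0.029, "dy": 0.002, "dz": 0.001, "rz": 5.5}, {"dx": -0.028, "dy": 0.005, "dz": 0.001, "rz": 5.6}, {"dx": -0.028, "dy": 0.008, "dz": 0.001, "rz": 5.6}]
[{"dx": -0.027, "dy": 0.01, "dz": 0.002, "rz": 5.5}, {"dx": -0.026, "dy": 0.013, "dz": 0.001, "rz": 5.6}, {"dx": -0.024, "dy": 0.015, "dz": 0.001, "rz": 5.6}, {"dx": -0.023, "dy": 0.017, "dz": 0.001, "rz": 5.5}, {"dx": -0.021, "dy": 0.02, "dz": 0.001, "rz": 5.6}, {"dx": -0.019, "dy": 0.022, "dz": 0.002, "rz": 5.6}, {"dx": -0.017, "dy": 0.023, "dz": 0.001, "rz": 5.5}, {"dx": -0.015, "dy": 0.025, "dz": 0.001, "rz": 5.6}, {"dx": -0.012, "dy": 0.026, "dz": 0.001, "rz": 5.6}, {"dx": -0.01, "dy": 0.027, "dz": 0.001, "rz": 5.5}, {"dx": -0.006, "dy": 0.028, "dz": 0.002, "rz": 5.6}, {"dx": -0.004, "dy": 0.029, "dz": 0.001, "rz": 5.5}]
[{"dx": -0.002, "dy": 0.029, "dz": 0.001, "rz": 5.6}, {"dx": 0.002, "dy": 0.028, "dz": 0.001, "rz": 5.6}]
```

```bash
python3 -m pendant '[{"dx": -0.02, "dy": -0.021, "dz": 0.001, "rz": 5.6, "hand":0.032}, {"dx": -0.022, "dy": -0.018, "dz": 0.001, "rz": 5.5}, {"dx": -0.024, "dy": -0.017, "dz": 0.002, "rz": 5.6}, {"dx": -0.025, "dy": -0.014, "dz": 0.001, "rz": 5.6}, {"dx": -0.026, "dy": -0.012, "dz": 0.001, "rz": 5.5}, {"dx": -0.027, "dy": -0.009, "dz": 0.001, "rz": 5.6}, {"dx": -0.029, "dy": -0.006, "dz": 0.001, "rz": 5.6}, {"dx": -0.028, "dy": -0.004, "dz": 0.002, "rz": 5.5}, {"dx": -0.029, "dy": -0.001, "dz": 0.001, "rz": 5.6}, {"dx": -0.029, "dy": 0.002, "dz": 0.001, "rz": 5.5}, {"dx": -0.028, "dy": 0.005, "dz": 0.001, "rz": 5.6}, {"dx": -0.028, "dy": 0.008, "dz": 0.001, "rz": 5.6}]' 30
python3 -m pendant '[{"dx": -0.027, "dy": 0.01, "dz": 0.002, "rz": 5.5}, {"dx": -0.026, "dy": 0.013, "dz": 0.001, "rz": 5.6}, {"dx": -0.024, "dy": 0.015, "dz": 0.001, "rz": 5.6}, {"dx": -0.023, "dy": 0.017, "dz": 0.001, "rz": 5.5}, {"dx": -0.021, "dy": 0.02, "dz": 0.001, "rz": 5.6}, {"dx": -0.019, "dy": 0.022, "dz": 0.002, "rz": 5.6}, {"dx": -0.017, "dy": 0.023, "dz": 0.001, "rz": 5.5}, {"dx": -0.015, "dy": 0.025, "dz": 0.001, "rz": 5.6}, {"dx": -0.012, "dy": 0.026, "dz": 0.001, "rz": 5.6}, {"dx": -0.01, "dy": 0.027, "dz": 0.001, "rz": 5.5}, {"dx": -0.006, "dy": 0.028, "dz": 0.002, "rz": 5.6}, {"dx": -0.004, "dy": 0.029, "dz": 0.001, "rz": 5.5}]'
python3 -m pendant '[{"dx": -0.002, "dy": 0.029, "dz": 0.001, "rz": 5.6}, {"dx": 0.002, "dy": 0.028, "dz": 0.001, "rz": 5.6},{},{}]'
python3 - <<'E'
from h import *
rows([(.503,-.1354,.20,-1.284,1)])
s=manip.get_state(); print(s["qpos"])
E
```

```text
[{"dx": -0.52, "dy": -0.54, "dz": 0.031, "ry": 0.1, "rz": 144.7}]
[ 1.12000570e+00  2.76240639e-01  1.50544391e+00 -1.25179137e-06
  1.36071447e+00 -1.21035359e-01]invalid input
invalid input
invalid input
```

```bash
python3 -m pendant '[{"dx":0,"dy":0,"dz":0,"rx":0,"ry":0,"rz":5.6,"hand":0.032}]' 30; sed -i 's/ if v}/}; r["hand"]=HAND/; s/^def rows/HAND=.032\ndef rows/' h.py; sed -i 's/print(json.dumps(out\[i:i+12\]))/print(json.dumps(out[i:i+12],separators=(",",":")).replace("0.0,","0,").replace("-0,","0,"))/' h.py
python3 - <<'E'
from h import *
rows([(.503,-.1354,.20,-1.284,24)])
E
```

```text
clock: 0.33
position: [0.1862, 0.5439, 0.2311]
ee_rot: [-0.0, 0.213, 0.977, -0.0]
contact_force: [-0.4, -0.6, 0.4]
width: 0.0759
gripper_force: 0.0
[{"dx":-0.024,"dy":-0.02,"dz":0.001,"rx":0,"ry":0,"rz":5.8,"hand":0.032},{"dx":-0.026,"dy":-0.018,"dz":0.002,"rx":0,"ry":0,"rz":5.8,"hand":0.032},{"dx":-0.027,"dy":-0.015,"dz":0.001,"rx":0,"ry":0,"rz":5.8,"hand":0.032},{"dx":-0.029,"dy":-0.012,"dz":0.001,"rx":0,"ry":0,"rz":5.8,"hand":0.032},{"dx":-0.03,"dy":-0.01,"dz":0.002,"rx":0,"ry":0,"rz":5.8,"hand":0.032},{"dx":-0.03,"dy":-0.006,"dz":0.001,"rx":0,"ry":0,"rz":5.7,"hand":0.032},{"dx":-0.031,"dy":-0.003,"dz":0.001,"rx":0,"ry":0,"rz":5.8,"hand":0.032},{"dx":-0.031,"dy":0,"dz":0.001,"rx":0,"ry":0,"rz":5.8,"hand":0.032},{"dx":-0.031,"dy":0.003,"dz":0.002,"rx":0,"ry":0,"rz":5.8,"hand":0.032},{"dx":-0.031,"dy":0.007,"dz":0.001,"rx":0,"ry":0,"rz":5.8,"hand":0.032},{"dx":-0.03,"dy":0.009,"dz":0.001,"rx":0,"ry":0,"rz":5.8,"hand":0.032},{"dx":-0.028,"dy":0.012,"dz":0.002,"rx":0,"ry":0,"rz":5.8,"hand":0.032}]
[{"dx":-0.028,"dy":0.016,"dz":0.001,"rx":0,"ry":0,"rz":5.8,"hand":0.032},{"dx":-0.025,"dy":0.018,"dz":0.001,"rx":0,"ry":0,"rz":5.8,"hand":0.032},{"dx":-0.024,"dy":0.02,"dz":0.002,"rx":0,"ry":0,"rz":5.8,"hand":0.032},{"dx":-0.022,"dy":0.023,"dz":0.001,"rx":0,"ry":0,"rz":5.8,"hand":0.032},{"dx":-0.019,"dy":0.024,"dz":0.001,"rx":0,"ry":0,"rz":5.7,"hand":0.032},{"dx":-0.016,"dy":0.027,"dz":0.001,"rx":0,"ry":0,"rz":5.8,"hand":0.032},{"dx":-0.014,"dy":0.028,"dz":0.002,"rx":0,"ry":0,"rz":5.8,"hand":0.032},{"dx":-0.011,"dy":0.029,"dz":0.001,"rx":0,"ry":0,"rz":5.8,"hand":0.032},{"dx":-0.008,"dy":0.03,"dz":0.001,"rx":0,"ry":0,"rz":5.8,"hand":0.032},{"dx":-0.005,"dy":0.031,"dz":0.002,"rx":0,"ry":0,"rz":5.8,"hand":0.032},{"dx":-0.001,"dy":0.031,"dz":0.001,"rx":0,"ry":0,"rz":5.8,"hand":0.032},{"dx":0.001,"dy":0.031,"dz":0.001,"rx":0,"ry":0,"rz":5.8,"hand":0.032}]
```

```bash
python3 -m pendant '[{"dx":-0.024,"dy":-0.02,"dz":0.001,"rx":0,"ry":0,"rz":5.8,"hand":0.032},{"dx":-0.026,"dy":-0.018,"dz":0.002,"rx":0,"ry":0,"rz":5.8,"hand":0.032},{"dx":-0.027,"dy":-0.015,"dz":0.001,"rx":0,"ry":0,"rz":5.8,"hand":0.032},{"dx":-0.029,"dy":-0.012,"dz":0.001,"rx":0,"ry":0,"rz":5.8,"hand":0.032},{"dx":-0.03,"dy":-0.01,"dz":0.002,"rx":0,"ry":0,"rz":5.8,"hand":0.032},{"dx":-0.03,"dy":-0.006,"dz":0.001,"rx":0,"ry":0,"rz":5.7,"hand":0.032},{"dx":-0.031,"dy":-0.003,"dz":0.001,"rx":0,"ry":0,"rz":5.8,"hand":0.032},{"dx":-0.031,"dy":0,"dz":0.001,"rx":0,"ry":0,"rz":5.8,"hand":0.032},{"dx":-0.031,"dy":0.003,"dz":0.002,"rx":0,"ry":0,"rz":5.8,"hand":0.032},{"dx":-0.031,"dy":0.007,"dz":0.001,"rx":0,"ry":0,"rz":5.8,"hand":0.032},{"dx":-0.03,"dy":0.009,"dz":0.001,"rx":0,"ry":0,"rz":5.8,"hand":0.032},{"dx":-0.028,"dy":0.012,"dz":0.002,"rx":0,"ry":0,"rz":5.8,"hand":0.032}]'
python3 -m pendant '[{"dx":-0.028,"dy":0.016,"dz":0.001,"rx":0,"ry":0,"rz":5.8,"hand":0.032},{"dx":-0.025,"dy":0.018,"dz":0.001,"rx":0,"ry":0,"rz":5.8,"hand":0.032},{"dx":-0.024,"dy":0.02,"dz":0.002,"rx":0,"ry":0,"rz":5.8,"hand":0.032},{"dx":-0.022,"dy":0.023,"dz":0.001,"rx":0,"ry":0,"rz":5.8,"hand":0.032},{"dx":-0.019,"dy":0.024,"dz":0.001,"rx":0,"ry":0,"rz":5.7,"hand":0.032},{"dx":-0.016,"dy":0.027,"dz":0.001,"rx":0,"ry":0,"rz":5.8,"hand":0.032},{"dx":-0.014,"dy":0.028,"dz":0.002,"rx":0,"ry":0,"rz":5.8,"hand":0.032},{"dx":-0.011,"dy":0.029,"dz":0.001,"rx":0,"ry":0,"rz":5.8,"hand":0.032},{"dx":-0.008,"dy":0.03,"dz":0.001,"rx":0,"ry":0,"rz":5.8,"hand":0.032},{"dx":-0.005,"dy":0.031,"dz":0.002,"rx":0,"ry":0,"rz":5.8,"hand":0.032},{"dx":-0.001,"dy":0.031,"dz":0.001,"rx":0,"ry":0,"rz":5.8,"hand":0.032},{"dx":0.001,"dy":0.031,"dz":0.001,"rx":0,"ry":0,"rz":5.8,"hand":0.032}]'
python3 -m pendant '[{"dx":0,"dy":0,"dz":0,"rx":0,"ry":0,"rz":0,"hand":0.032},{"dx":0,"dy":0,"dz":0,"rx":0,"ry":0,"rz":0,"hand":0.032}]'
python3 - <<'E'
from h import *
rows([(.503,-.1354,.20,-1.284,2),(.503,-.1354,.101,-1.284,5)])
E
```

```text
clock: 1.33
position: [0.3451, 0.2036, 0.2155]
ee_rot: [0.0, 0.733, 0.68, 0.0]
contact_force: [0.5, 0.1, -0.3]
width: 0.0316
gripper_force: 0.0
clock: 2.33
position: [0.5041, -0.136, 0.2001]
ee_rot: [-0.0, 0.99, 0.141, 0.0]
contact_force: [-0.6, 0.1, -0.6]
width: 0.0321
gripper_force: 0.0
clock: 2.5
position: [0.504, -0.1358, 0.1997]
ee_rot: [-0.0, 0.99, 0.143, -0.0]
contact_force: [-0.4, 0.5, -0.5]
width: 0.0319
gripper_force: 0.0
[{"dx":-0.0004,"dy":-0.0003,"dz":-0.0001,"rx":0,"ry":0,"rz":0,"hand":0.032},{"dx":-0.0005,"dy":-0.0004,"dz":-0.0002,"rx":0,"ry":0,"rz":0,"hand":0.032},{"dx":0,"dy":0,"dz":0.02,"rx":0,"ry":0,"rz":0,"hand":0.032},{"dx":0,"dy":0,"dz":0.02,"rx":0,"ry":0,"rz":0,"hand":0.032},{"dx":0,"dy":0,"dz":0.019,"rx":0,"ry":0,"rz":0,"hand":0.032},{"dx":0,"dy":0,"dz":0.02,"rx":0,"ry":0,"rz":0,"hand":0.032},{"dx":0,"dy":0,"dz":0.02,"rx":0,"ry":0,"rz":0,"hand":0.032}]
```

Accurate. Next: descend over the knob and plan the arc, in 24 steps to 1.62 rad.

```bash
python3 -m pendant '[{"dx":-0.001,"dy":0,"dz":0.02,"rx":0,"ry":0,"rz":0,"hand":0.032},{"dx":0,"dy":0,"dz":0.02,"rx":0,"ry":0,"rz":0,"hand":0.032},{"dx":0,"dy":0,"dz":0.02,"rx":0,"ry":0,"rz":0,"hand":0.032},{"dx":0,"dy":0,"dz":0.02,"rx":0,"ry":0,"rz":0,"hand":0.032},{"dx":0,"dy":0,"dz":0.019,"rx":0,"ry":0,"rz":0,"hand":0.032},{"dx":0,"dy":0,"dz":0,"rx":0,"ry":0,"rz":0,"hand":0.032}]'
python3 - <<'E'
from h import *
way=[]; H=np.array([.6323,-.0975])
for th in np.linspace(.11,1.66,25)[1:]:
    a=.177+np.pi+th; way.append((*(H+.135*np.array([np.cos(a),np.sin(a)])),.101,-1.284+th-.11,1))
rows(way)
E
```

```text
clock: 3.0
position: [0.4993, -0.1323, 0.0981]
ee_rot: [-0.002, 0.99, 0.144, -0.003]
contact_force: [-2.1, -0.2, 0.4]
width: 0.0317
gripper_force: 0.0
[{"dx":0.003,"dy":0.013,"dz":-0.003,"rx":-0.3,"ry":0.3,"rz":-3.5,"hand":0.032},{"dx":-0.0001,"dy":0.0087,"dz":0.0001,"rx":0,"ry":0,"rz":-3.7,"hand":0.032},{"dx":0.0003,"dy":0.0087,"dz":-0.0001,"rx":0,"ry":0,"rz":-3.7,"hand":0.032},{"dx":0.0003,"dy":0.0087,"dz":0,"rx":0,"ry":0,"rz":-3.7,"hand":0.032},{"dx":0.0003,"dy":0.0087,"dz":0,"rx":0,"ry":0,"rz":-3.7,"hand":0.032},{"dx":0.0002,"dy":0.0087,"dz":0,"rx":0,"ry":0,"rz":-3.7,"hand":0.032},{"dx":0.0003,"dy":0.0087,"dz":0,"rx":0,"ry":0,"rz":-3.7,"hand":0.032},{"dx":0.0003,"dy":0.0088,"dz":0,"rx":0,"ry":0,"rz":-3.7,"hand":0.032},{"dx":0.0003,"dy":0.0087,"dz":0,"rx":0,"ry":0,"rz":-3.7,"hand":0.032},{"dx":0.0003,"dy":0.0087,"dz":0,"rx":0,"ry":0,"rz":-3.7,"hand":0.032},{"dx":0.0003,"dy":0.0087,"dz":0,"rx":0,"ry":0,"rz":-3.7,"hand":0.032},{"dx":0.0003,"dy":0.0087,"dz":0,"rx":0,"ry":0,"rz":-3.7,"hand":0.032}]
[{"dx":0.0003,"dy":0.0087,"dz":0,"rx":-0.1,"ry":0,"rz":-3.7,"hand":0.032},{"dx":0.0002,"dy":0.0087,"dz":0,"rx":0,"ry":0,"rz":-3.7,"hand":0.032},{"dx":0.0003,"dy":0.0087,"dz":0,"rx":0,"ry":0,"rz":-3.7,"hand":0.032},{"dx":0.0003,"dy":0.0088,"dz":0,"rx":0,"ry":0,"rz":-3.7,"hand":0.032},{"dx":0.0003,"dy":0.0087,"dz":0,"rx":0,"ry":0,"rz":-3.7,"hand":0.032},{"dx":0.0003,"dy":0.0087,"dz":0,"rx":0,"ry":0,"rz":-3.7,"hand":0.032},{"dx":0.0003,"dy":0.0087,"dz":0,"rx":0,"ry":0,"rz":-3.7,"hand":0.032},{"dx":0.0003,"dy":0.0087,"dz":0,"rx":0,"ry":0,"rz":-3.7,"hand":0.032},{"dx":0.0003,"dy":0.0087,"dz":0,"rx":0,"ry":0,"rz":-3.7,"hand":0.032},{"dx":0.0002,"dy":0.0087,"dz":0,"rx":0,"ry":0,"rz":-3.7,"hand":0.032},{"dx":0.0003,"dy":0.0087,"dz":0,"rx":0,"ry":0,"rz":-3.7,"hand":0.032},{"dx":0.0003,"dy":0.0088,"dz":0,"rx":0,"ry":0,"rz":-3.7,"hand":0.032}]
```

```bash
python3 - <<'E'
from h import *
d=cam("top"); s=manip.get_state(); print(s["position"],s["contact_force"],s["qd"])
crop(d,215,130,100,100,5,"knob.png")
E
```

```text
[ 0.50062886 -0.1329207   0.09989437] [-0.02199723 -0.03020347  0.04931408] [-0.00254128 -0.02694205 -0.05626766 -0.00191026  0.00798717  0.00215105]
```

View pics/knob.png

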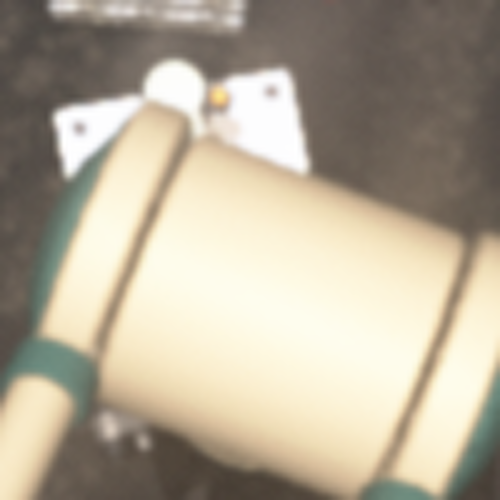

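The arm hides the knob in this picture, but the force is near zero and the pose is still settling onto target. I'll run the arc.

```bash
python3 -m pendant '[{"dx":0,"dy":0.0087,"dz":0,"rx":0,"ry":0,"rz":-3.7,"hand":0.032},{"dx":0.0003,"dy":0.0087,"dz":0,"rx":0,"ry":0,"rz":-3.7,"hand":0.032},{"dx":0.0003,"dy":0.0087,"dz":0,"rx":0,"ry":0,"rz":-3.7,"hand":0.032},{"dx":0.0003,"dy":0.0087,"dz":0,"rx":0,"ry":0,"rz":-3.7,"hand":0.032},{"dx":0.0003,"dy":0.0087,"dz":0,"rx":0,"ry":0,"rz":-3.7,"hand":0.032},{"dx":0.0003,"dy":0.0087,"dz":0,"rx":0,"ry":0,"rz":-3.7,"hand":0.032},{"dx":0.0003,"dy":0.0087,"dz":0,"rx":0,"ry":0,"rz":-3.7,"hand":0.032},{"dx":0.0003,"dy":0.0087,"dz":0,"rx":0,"ry":0,"rz":-3.7,"hand":0.032},{"dx":0.0003,"dy":0.0087,"dz":0,"rx":0,"ry":0,"rz":-3.7,"hand":0.032},{"dx":0.0003,"dy":0.0087,"dz":0,"rx":0,"ry":0,"rz":-3.7,"hand":0.032},{"dx":0.0003,"dy":0.0087,"dz":0,"rx":0,"ry":0,"rz":-3.7,"hand":0.032},{"dx":0.0003,"dy":0.0087,"dz":0,"rx":0,"ry":0,"rz":-3.7,"hand":0.032}]'
python3 - <<'E'
from h import *
s=manip.get_state(); print(s["position"][:2], .6323+.135*np.cos(.177+np.pi+.885),-.0975+.135*np.sin(.177+np.pi+.885),s["moment"])
d=cam("side"); crop(d,165,130,160,140,4,"sweep.png")
E
```

```text
clock: 4.05
position: [0.567, -0.2141, 0.1032]
ee_rot: [0.001, 0.861, 0.509, 0.0]
contact_force: [-0.1, -0.1, 0.3]
width: 0.0317
gripper_force: 0.2
[ 0.56697314 -0.21405412] 0.5665379367674561 -0.21539974995477684 [-0.01979292  0.07008325 -0.00964633]
```

View pics/sweep.png

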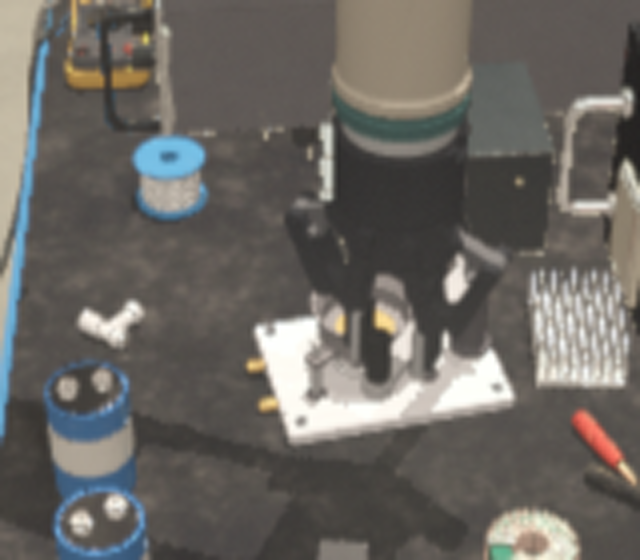

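The side crop shows the black knob between the two fingers at (375,345), moving with them. I'll finish the arc.

```bash
python3 -m pendant '[{"dx":0.0003,"dy":0.0087,"dz":0,"rx":0,"ry":0,"rz":-3.7,"hand":0.032},{"dx":0.0003,"dy":0.0087,"dz":0,"rx":0,"ry":0,"rz":-3.7,"hand":0.032},{"dx":0.0003,"dy":0.0087,"dz":0,"rx":0,"ry":0,"rz":-3.7,"hand":0.032},{"dx":0.0003,"dy":0.0087,"dz":0,"rx":0,"ry":0,"rz":-3.7,"hand":0.032},{"dx":0.0003,"dy":0.0087,"dz":0,"rx":0,"ry":0,"rz":-3.7,"hand":0.032},{"dx":0.0003,"dy":0.0087,"dz":0,"rx":0,"ry":0,"rz":-3.7,"hand":0.032},{"dx":0.0003,"dy":0.0087,"dz":0,"rx":0,"ry":0,"rz":-3.7,"hand":0.032},{"dx":0.0003,"dy":0.0087,"dz":0,"rx":0,"ry":0,"rz":-3.7,"hand":0.032},{"dx":0.0003,"dy":0.0087,"dz":0,"rx":0,"ry":0,"rz":-3.7,"hand":0.032},{"dx":0.0003,"dy":0.0087,"dz":0,"rx":0,"ry":0,"rz":-3.7,"hand":0.032},{"dx":0.0003,"dy":0.0087,"dz":0,"rx":0,"ry":0,"rz":-3.7,"hand":0.032},{"dx":0.0003,"dy":0.0087,"dz":0,"rx":0,"ry":0,"rz":-3.7,"hand":0.032}]'
python3 -m pendant '[{"dx":0,"dy":0,"dz":0,"rx":0,"ry":0,"rz":0,"hand":0.032},{"dx":0,"dy":0,"dz":0,"rx":0,"ry":0,"rz":0,"hand":0.032},{"dx":0,"dy":-0.003,"dz":0,"rx":0,"ry":0,"rz":0,"hand":0.032},{"dx":0,"dy":0,"dz":-0.02,"rx":0,"ry":0,"rz":0,"hand":0.032},{"dx":0,"dy":0,"dz":-0.03,"rx":0,"ry":0,"rz":0,"hand":0.032},{"dx":0,"dy":0,"dz":-0.04,"rx":0,"ry":0,"rz":0,"hand":0.032}]'
```

```text
clock: 5.1
position: [0.6679, -0.2258, 0.1029]
ee_rot: [0.001, 0.606, 0.796, 0.0]
contact_force: [-2.6, -1.0, 0.6]
width: 0.032
gripper_force: 4.9
clock: 5.6
position: [0.6626, -0.2259, 0.1894]
ee_rot: [-0.003, 0.607, 0.795, -0.0]
contact_force: [-0.3, -0.3, 0.3]
width: 0.0321
gripper_force: 0.0
```

```bash
python3 - <<'E'
from h import *
import h; h.HAND=.085
rows([(.3927,-.3065,.19,.35,11)])
E
```

```text
[{"dx":-0.001,"dy":-0.026,"dz":0,"rx":-0.2,"ry":-0.3,"rz":-0.4,"hand":0.085},{"dx":0,"dy":-0.025,"dz":0,"rx":0,"ry":0,"rz":-0.5,"hand":0.085},{"dx":0,"dy":-0.026,"dz":0,"rx":0,"ry":0,"rz":-0.4,"hand":0.085},{"dx":0,"dy":-0.025,"dz":0,"rx":0,"ry":0,"rz":-0.5,"hand":0.085},{"dx":0,"dy":-0.026,"dz":0,"rx":0,"ry":0,"rz":-0.4,"hand":0.085},{"dx":0,"dy":-0.026,"dz":0,"rx":0,"ry":0,"rz":-0.4,"hand":0.085},{"dx":0.001,"dy":-0.025,"dz":0,"rx":0,"ry":0,"rz":-0.5,"hand":0.085},{"dx":0,"dy":-0.026,"dz":0,"rx":0,"ry":0,"rz":-0.4,"hand":0.085},{"dx":0.001,"dy":-0.025,"dz":0,"rx":0,"ry":0,"rz":-0.5,"hand":0.085},{"dx":0.002,"dy":-0.026,"dz":0,"rx":0,"ry":0,"rz":-0.4,"hand":0.085},{"dx":0.001,"dy":-0.026,"dz":0,"rx":0,"ry":0,"rz":-0.4,"hand":0.085}]
```

```bash
python3 -m pendant '[{"dx":0,"dy":-0.02,"dz":-0.01,"rx":0,"ry":0,"rz":-0.4,"hand":0.085},{"dx":0,"dy":-0.026,"dz":0,"rx":0,"ry":0,"rz":-0.5,"hand":0.085},{"dx":0,"dy":-0.026,"dz":0,"rx":0,"ry":0,"rz":-0.4,"hand":0.085},{"dx":0,"dy":-0.026,"dz":0,"rx":0,"ry":0,"rz":-0.5,"hand":0.085},{"dx":0,"dy":-0.026,"dz":0,"rx":0,"ry":0,"rz":-0.4,"hand":0.085},{"dx":0,"dy":-0.026,"dz":0,"rx":0,"ry":0,"rz":-0.4,"hand":0.085},{"dx":0.001,"dy":-0.026,"dz":0,"rx":0,"ry":0,"rz":-0.5,"hand":0.085},{"dx":0,"dy":-0.026,"dz":0,"rx":0,"ry":0,"rz":-0.4,"hand":0.085},{"dx":0.001,"dy":-0.026,"dz":0,"rx":0,"ry":0,"rz":-0.5,"hand":0.085},{"dx":0.002,"dy":-0.026,"dz":0,"rx":0,"ry":0,"rz":-0.4,"hand":0.085},{"dx":0.001,"dy":-0.026,"dz":0,"rx":0,"ry":0,"rz":-0.4,"hand":0.085}]'
python3 -m pendant '[{"dx":0,"dy":0,"dz":0,"rx":0,"ry":0,"rz":0,"hand":0.085},{"dx":0,"dy":0,"dz":0,"rx":0,"ry":0,"rz":0,"hand":0.085},{"dx":0,"dy":0,"dz":0,"rx":0,"ry":0,"rz":0,"hand":0.085}]'
python3 - <<'E'
from h import *
import h; h.HAND=.085
rows([(.3927,-.3065,.19,.35,2),(.3927,-.3065,.036,.35,7)])
d=cam("side"); f=d["frame"][150:310,150:330,::-1]; g=cam("top")["frame"][120:280,210:390,::-1]
cv2.imwrite("pics/both.png",cv2.resize(np.vstack([g[:100],f]),None,fx=2.3,fy=2.3,interpolation=cv2.INTER_CUBIC))
E
```

```text
clock: 6.52
position: [0.3947, -0.3064, 0.2018]
ee_rot: [0.001, 0.573, 0.819, 0.0]
contact_force: [-0.5, -0.7, 0.2]
width: 0.0849
gripper_force: 0.0
clock: 6.77
position: [0.3966, -0.3067, 0.2018]
ee_rot: [0.001, 0.573, 0.819, 0.0]
contact_force: [-0.2, 0.4, -0.1]
width: 0.0852
gripper_force: 0.0
[{"dx":0.0008,"dy":-0.0018,"dz":0.0059,"rx":0.1,"ry":0.1,"rz":0,"hand":0.085},{"dx":0.0007,"dy":-0.0019,"dz":0.0059,"rx":0,"ry":0,"rz":0,"hand":0.085},{"dx":0,"dy":0,"dz":0.022,"rx":0,"ry":0,"rz":0,"hand":0.085},{"dx":0,"dy":0,"dz":0.022,"rx":0,"ry":0,"rz":0,"hand":0.085},{"dx":0,"dy":0,"dz":0.022,"rx":0,"ry":0,"rz":0,"hand":0.085},{"dx":0,"dy":0,"dz":0.022,"rx":0,"ry":0,"rz":0,"hand":0.085},{"dx":0,"dy":0,"dz":0.022,"rx":0,"ry":0,"rz":0,"hand":0.085},{"dx":0,"dy":0,"dz":0.022,"rx":0,"ry":0,"rz":0,"hand":0.085},{"dx":0,"dy":0,"dz":0.022,"rx":0,"ry":0,"rz":0,"hand":0.085}]
```

View pics/both.png

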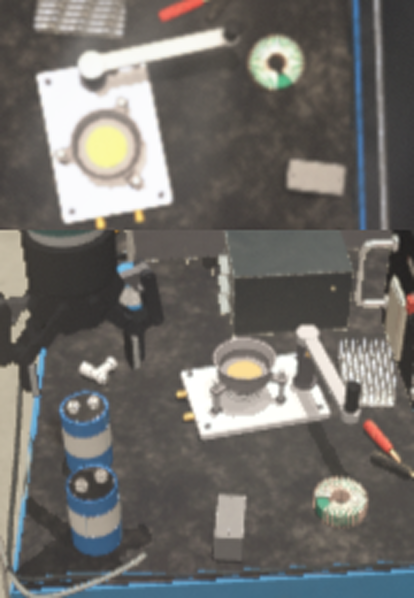

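The brace is fully out with its knob at (230,36) in the upper panel, the cradle is free, and nothing else has moved. Now I'll descend on the can and grip it.

```bash
python3 -m pendant '[{"dx":0.0015,"dy":-0.0037,"dz":0.012,"rx":0,"ry":0,"rz":0,"hand":0.085},{"dx":0,"dy":0,"dz":0.022,"rx":0,"ry":0,"rz":0,"hand":0.085},{"dx":0,"dy":0,"dz":0.022,"rx":0,"ry":0,"rz":0,"hand":0.085},{"dx":0,"dy":0,"dz":0.022,"rx":0,"ry":0,"rz":0,"hand":0.085},{"dx":0,"dy":0,"dz":0.022,"rx":0,"ry":0,"rz":0,"hand":0.085},{"dx":0,"dy":0,"dz":0.022,"rx":0,"ry":0,"rz":0,"hand":0.085},{"dx":0,"dy":0,"dz":0.022,"rx":0,"ry":0,"rz":0,"hand":0.085},{"dx":0,"dy":0,"dz":0.022,"rx":0,"ry":0,"rz":0,"hand":0.085},{"dx":0,"dy":0,"dz":0,"rx":0,"ry":0,"rz":0,"hand":0.085},{"dx":0,"dy":0,"dz":0,"rx":0,"ry":0,"rz":0,"hand":0.085}]'
python3 -m pendant '[{"dx":0,"dy":0,"dz":0,"rx":0,"ry":0,"rz":0,"hand":0.06},{"dx":0,"dy":0,"dz":0,"rx":0,"ry":0,"rz":0,"hand":0.056},{"dx":0,"dy":0,"dz":0,"rx":0,"ry":0,"rz":0,"hand":0.053},{"dx":0,"dy":0,"dz":0,"rx":0,"ry":0,"rz":0,"hand":0.05},{"dx":0,"dy":0,"dz":0,"rx":0,"ry":0,"rz":0,"hand":0.045},{"dx":0,"dy":0,"dz":0,"rx":0,"ry":0,"rz":0,"hand":0.035},{"dx":0,"dy":0,"dz":0,"rx":0,"ry":0,"rz":0,"hand":0.035},{"dx":0,"dy":0,"dz":0,"rx":0,"ry":0,"rz":0,"hand":0.035}]' 70
```

```text
clock: 7.7
position: [0.3923, -0.3057, 0.0344]
ee_rot: [-0.001, 0.572, 0.82, 0.0]
contact_force: [0.6, -0.3, 0.0]
width: 0.0848
gripper_force: 0.0
clock: 8.37
position: [0.3928, -0.3073, 0.0369]
ee_rot: [0.001, 0.573, 0.82, -0.0]
contact_force: [-0.6, 0.9, 6.6]
width: 0.05
gripper_force: 71.5
```

```bash
python3 -m pendant '[{"dx":0,"dy":0,"dz":-0.01,"rx":0,"ry":0,"rz":0,"hand":0.035},{"dx":0,"dy":0,"dz":-0.023,"rx":0,"ry":0,"rz":0,"hand":0.035},{"dx":0,"dy":0,"dz":-0.023,"rx":0,"ry":0,"rz":0,"hand":0.035},{"dx":0,"dy":0,"dz":-0.023,"rx":0,"ry":0,"rz":0,"hand":0.035},{"dx":0,"dy":0,"dz":-0.023,"rx":0,"ry":0,"rz":0,"hand":0.035},{"dx":0,"dy":0,"dz":-0.02,"rx":0,"ry":0,"rz":0,"hand":0.035},{"dx":0,"dy":0,"dz":0,"rx":0,"ry":0,"rz":0,"hand":0.035},{"dx":0,"dy":0,"dz":0,"rx":0,"ry":0,"rz":0,"hand":0.035}]'
python3 - <<'E'
from h import *
import h; h.HAND=.035
rows([(.5585,-.111,.16,.35,11)])
E
```

```text
clock: 9.03
position: [0.3924, -0.3068, 0.1581]
ee_rot: [0.001, 0.573, 0.82, -0.0]
contact_force: [0.5, -0.1, -2.1]
width: 0.0497
gripper_force: 72.9
[{"dx":0.012,"dy":0.02,"dz":0,"rx":0.1,"ry":0.1,"rz":0,"hand":0.035},{"dx":0.011,"dy":0.021,"dz":0,"rx":0,"ry":0,"rz":0,"hand":0.035},{"dx":0.012,"dy":0.02,"dz":-0.001,"rx":0,"ry":0,"rz":0,"hand":0.035},{"dx":0.011,"dy":0.02,"dz":0,"rx":0,"ry":0,"rz":0,"hand":0.035},{"dx":0.012,"dy":0.02,"dz":0,"rx":0,"ry":0,"rz":0,"hand":0.035},{"dx":0.011,"dy":0.021,"dz":0,"rx":0,"ry":0,"rz":0,"hand":0.035},{"dx":0.012,"dy":0.02,"dz":0,"rx":0,"ry":0,"rz":0,"hand":0.035},{"dx":0.011,"dy":0.02,"dz":0,"rx":0,"ry":0,"rz":0,"hand":0.035},{"dx":0.012,"dy":0.021,"dz":-0.001,"rx":0,"ry":0,"rz":0,"hand":0.035},{"dx":0.011,"dy":0.02,"dz":0,"rx":0,"ry":0,"rz":0,"hand":0.035},{"dx":0.012,"dy":0.02,"dz":0,"rx":0,"ry":0,"rz":0,"hand":0.035}]
```

```bash
python3 -m pendant '[{"dx":0.008,"dy":0.014,"dz":0,"rx":0,"ry":0,"rz":0,"hand":0.035},{"dx":0.012,"dy":0.021,"dz":0,"rx":0,"ry":0,"rz":0,"hand":0.035},{"dx":0.012,"dy":0.021,"dz":-0.001,"rx":0,"ry":0,"rz":0,"hand":0.035},{"dx":0.012,"dy":0.021,"dz":0,"rx":0,"ry":0,"rz":0,"hand":0.035},{"dx":0.012,"dy":0.021,"dz":0,"rx":0,"ry":0,"rz":0,"hand":0.035},{"dx":0.012,"dy":0.021,"dz":0,"rx":0,"ry":0,"rz":0,"hand":0.035},{"dx":0.012,"dy":0.021,"dz":0,"rx":0,"ry":0,"rz":0,"hand":0.035},{"dx":0.012,"dy":0.021,"dz":0,"rx":0,"ry":0,"rz":0,"hand":0.035},{"dx":0.012,"dy":0.021,"dz":-0.001,"rx":0,"ry":0,"rz":0,"hand":0.035},{"dx":0.012,"dy":0.021,"dz":0,"rx":0,"ry":0,"rz":0,"hand":0.035},{"dx":0.011,"dy":0.02,"dz":0,"rx":0,"ry":0,"rz":0,"hand":0.035}]'
python3 -m pendant '[{"dx":0,"dy":0,"dz":0,"rx":0,"ry":0,"rz":0,"hand":0.035},{"dx":0,"dy":0,"dz":0,"rx":0,"ry":0,"rz":0,"hand":0.035},{"dx":0,"dy":0,"dz":0,"rx":0,"ry":0,"rz":0,"hand":0.035}]'
python3 - <<'E'
from h import *
import h; h.HAND=.035
d=cam("side"); crop(d,190,110,130,130,5,"over.png")
rows([(.5585,-.111,.105,.35,3)])
p=manip.get_state()["position"]
for q in ([p[0],p[1],p[2]-.036],[p[0],p[1],p[2]+.045],[.5585,-.111,.066]): print((px(d,q)-[190,110])*5)
E
```

```text
clock: 9.95
position: [0.5572, -0.109, 0.157]
ee_rot: [-0.002, 0.573, 0.82, -0.0]
contact_force: [-0.7, -0.5, -1.7]
width: 0.0495
gripper_force: 73.1
clock: 10.2
position: [0.5565, -0.1105, 0.1576]
ee_rot: [-0.002, 0.573, 0.82, -0.001]
contact_force: [-0.6, 0.1, -2.6]
width: 0.0501
gripper_force: 73.3
[{"dx":0,"dy":0.001,"dz":0.018,"rx":-0.1,"ry":-0.1,"rz":0,"hand":0.035},{"dx":-0.001,"dy":0,"dz":0.017,"rx":0,"ry":0,"rz":0,"hand":0.035},{"dx":0,"dy":0.001,"dz":0.018,"rx":0,"ry":0,"rz":0,"hand":0.035}]
[326.33365499 389.32595928]
[328.79817844 259.11799775]
[328.42217632 472.61343643]
```

View pics/over.png

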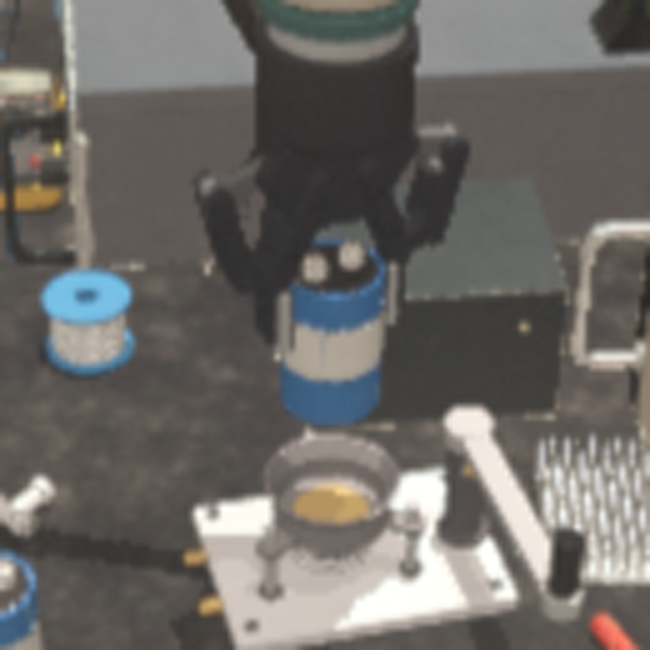

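The can hangs almost upright above the cradle (base centre about (331,397), rim centre about (333,476)), allowing for the small side-camera bias that shows on every object. The brace is still out. I'll lower it in stages and watch the force.

```bash
python3 -m pendant '[{"dx":0,"dy":0.001,"dz":0.018,"rx":0,"ry":0,"rz":0,"hand":0.035},{"dx":-0.001,"dy":0.001,"dz":0.018,"rx":0,"ry":0,"rz":0,"hand":0.035},{"dx":0,"dy":0,"dz":0.015,"rx":0,"ry":0,"rz":0,"hand":0.035},{"dx":0,"dy":0,"dz":0.008,"rx":0,"ry":0,"rz":0,"hand":0.035},{"dx":0,"dy":0,"dz":0,"rx":0,"ry":0,"rz":0,"hand":0.035},{"dx":0,"dy":0,"dz":0,"rx":0,"ry":0,"rz":0,"hand":0.035}]'
python3 -m pendant '[{"dx":0,"dy":0,"dz":0.005,"rx":0,"ry":0,"rz":0,"hand":0.035},{"dx":0,"dy":0,"dz":0.005,"rx":0,"ry":0,"rz":0,"hand":0.035},{"dx":0,"dy":0,"dz":0,"rx":0,"ry":0,"rz":0,"hand":0.035}]'
```

```text
clock: 10.75
position: [0.5596, -0.1114, 0.1001]
ee_rot: [-0.0, 0.573, 0.819, -0.0]
contact_force: [-0.2, -0.0, -1.6]
width: 0.0499
gripper_force: 73.3
clock: 11.0
position: [0.5598, -0.1108, 0.09]
ee_rot: [-0.0, 0.573, 0.82, -0.0]
contact_force: [0.4, 0.0, -2.5]
width: 0.0494
gripper_force: 73.3
```

```bash
python3 -m pendant '[{"dx":0,"dy":0,"dz":0.004,"rx":0,"ry":0,"rz":0,"hand":0.035},{"dx":0,"dy":0,"dz":0.004,"rx":0,"ry":0,"rz":0,"hand":0.035},{"dx":0,"dy":0,"dz":0.004,"rx":0,"ry":0,"rz":0,"hand":0.035},{"dx":0,"dy":0,"dz":0,"rx":0,"ry":0,"rz":0,"hand":0.035}]'
python3 -m pendant '[{"dx":0,"dy":0,"dz":0.004,"rx":0,"ry":0,"rz":0,"hand":0.035},{"dx":0,"dy":0,"dz":0.004,"rx":0,"ry":0,"rz":0,"hand":0.035},{"dx":0,"dy":0,"dz":0.004,"rx":0,"ry":0,"rz":0,"hand":0.035},{"dx":0,"dy":0,"dz":0.002,"rx":0,"ry":0,"rz":0,"hand":0.035},{"dx":0,"dy":0,"dz":0,"rx":0,"ry":0,"rz":0,"hand":0.035}]'
```

```text
clock: 11.33
position: [0.5604, -0.1109, 0.0783]
ee_rot: [0.0, 0.573, 0.82, 0.0]
contact_force: [-1.3, 0.1, 2.6]
width: 0.0494
gripper_force: 73.3
clock: 11.75
position: [0.5605, -0.1109, 0.0656]
ee_rot: [0.001, 0.573, 0.82, 0.0]
contact_force: [-2.6, 1.6, 10.9]
width: 0.0497
gripper_force: 73.5
```

```bash
python3 -m pendant '[{"dx":0,"dy":0,"dz":0.002,"rx":0,"ry":0,"rz":0,"hand":0.035},{"dx":0,"dy":0,"dz":0.001,"rx":0,"ry":0,"rz":0,"hand":0.035},{"dx":0,"dy":0,"dz":0,"rx":0,"ry":0,"rz":0,"hand":0.035}]'
python3 -m pendant '[{"dx":0,"dy":0,"dz":0.001,"rx":0,"ry":0,"rz":0,"hand":0.035},{"dx":0,"dy":0,"dz":0.001,"rx":0,"ry":0,"rz":0,"hand":0.035},{"dx":0,"dy":0,"dz":0,"rx":0,"ry":0,"rz":0,"hand":0.035}]'
```

```text
clock: 12.0
position: [0.5605, -0.1109, 0.0631]
ee_rot: [0.001, 0.573, 0.82, 0.0]
contact_force: [-2.5, 1.3, 10.9]
width: 0.0498
gripper_force: 73.7
clock: 12.25
position: [0.5605, -0.1109, 0.0628]
ee_rot: [0.001, 0.573, 0.82, 0.0]
contact_force: [-5.6, 3.0, 21.1]
width: 0.0497
gripper_force: 75.2
```

The force jumped at z≈0.063, so the cradle is on its stop. I'll hold briefly and check with a picture.

```bash
python3 -m pendant '[{"dx":0,"dy":0,"dz":0,"rx":0,"ry":0,"rz":0,"hand":0.035},{"dx":0,"dy":0,"dz":0,"rx":0,"ry":0,"rz":0,"hand":0.035},{"dx":0,"dy":0,"dz":0,"rx":0,"ry":0,"rz":0,"hand":0.035},{"dx":0,"dy":0,"dz":0,"rx":0,"ry":0,"rz":0,"hand":0.035},{"dx":0,"dy":0,"dz":0,"rx":0,"ry":0,"rz":0,"hand":0.035},{"dx":0,"dy":0,"dz":0,"rx":0,"ry":0,"rz":0,"hand":0.035}]'
python3 - <<'E'
from h import *
d=cam("side"); crop(d,190,120,130,130,5,"final.png")
E
```

```text
clock: 12.75
position: [0.5605, -0.1109, 0.0628]
ee_rot: [0.001, 0.573, 0.82, 0.0]
contact_force: [-5.4, 2.6, 20.9]
width: 0.0499
gripper_force: 75.2
```

View pics/final.png

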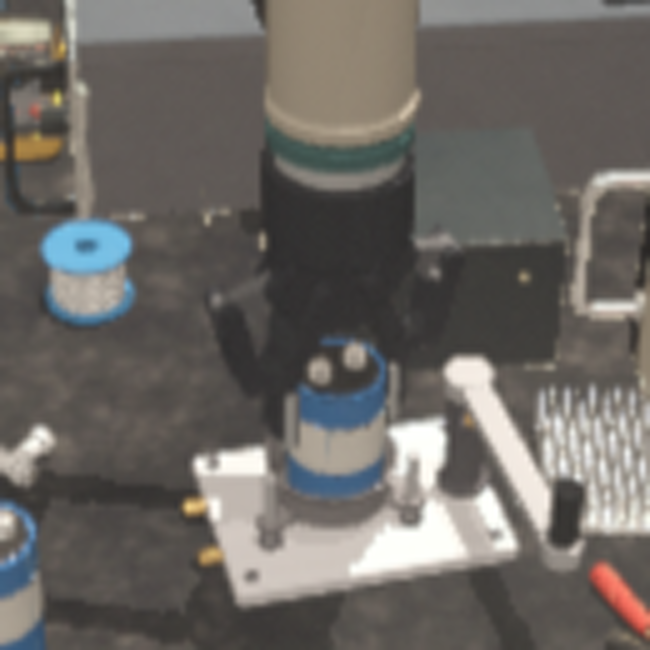

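The picture shows the can upright in the fully lowered cradle, the guide rods exposed and the brace out at its stop. Contact began at z≈0.080, where the floor was predicted, so the can is on the floor of the cradle.

```bash
python3 -c "
from rig import manip
print(manip.sign_off())"
```

```text
the job is handed in; nothing more can be done
None
```

I handed the job in at about 13 s: the brace is out at its end stop, and the robot is still holding the right-hand capacitor upright in the cradle, pressed onto the stop with about 21 N. The sign-off returned no verdict.

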